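# Pop open the wide glass-bit drawer of the mosaic bench

### The arm

A 6-joint arm with a two-finger parallel gripper is mounted at the origin on the work surface. World frame = base frame: x ahead of the robot, y to its left, z up, the work surface at z = 0. Lengths are in m, angles in degrees, forces in N, time in s.
With the tool pointing down it reaches from about 0.35 to 0.875 m from the base axis. Payload 4.2 kg.
Tool frame: the origin (TCP) lies at the very end of the fingers, on their centre line; the grasp point (between the pads) lies 19 mm behind it; y points along the fingers, z is the direction in which the jaws open and shut, and the axes are right-handed (so a half turn about y gives the same grasp; the last joint's range is limited). The gripper opens to 87 mm and grips with 3 to 60 N. Pads are 19 mm wide; open, the fingers measure 117 mm over their backs; the gripper's body (75 mm by 190 mm) begins 51 mm behind the grasp point.
Start: joints at [-52.162, 22.042, 0.453, 0, -68.411, -14.817], TCP at [0.244, -0.575, 0.201] pointing down, gripper open.
Joint ranges: [-179.83, 179.83], [-69.29, 118.12], [-61.27, 80.66], [-181.25, 117.63], [-171.15, -9.14], [-177.46, 177.46]. Speed limits (degrees/s): [159.86, 159.86, 180, 180, 180, 180].

### API

Orientations are given as a 3x3 rotation matrix whose columns are the frame's x, y, z axes.
In Python, from station import r, eyes gives the robot as it stands.
- The arm moves only by the tool play_rows, never from a script. Its argument "deltas" is one flat list of numbers, 5 for each row, row after row: the closure in counts, from 0 (fully open) to 255 (shut), then the shift along the tool's x, y, z in mm, then the turn about the tool's y in rad. In form: [claw, tx, ty, tz, roll, claw, tx, ty, tz, roll, ...]. A call has exactly 10 rows; each row shifts and turns the commanded pose from where the row before left it, along the tool's axes as they then stand; what a row does not reach is not made up. A row lasts 1/10 s, in which the tool goes at most 50 mm and 8.59 degrees, less where a joint would pass 70% of its speed; a pose out of reach is approached as far as the arm can. A call is refused whole if a number of a shift passes 50 or a number of a turn 0.15, either way. A call with a gripper value outside its range is refused whole. The fingers move at their own pace and stop on an object; the grip force is fixed at half the most. Time passes only in rows, so rows that do not move let the fingers close, or fill a call up. It gives the time, the measured TCP pose, the force and the opening at its end, in the units of the state.
- r.sense(): the state, without advancing time (a new reading comes with each control period).
- eyes.capture(name): name is "side" or "top"; returns a dict with "img" (420x560x3 uint8, blue, green, red), "vfov" (degrees; the focal length in pixels is half the picture's height over the tangent of half this angle, whatever the lens; pixels are square), "cx", "cy" (the principal point, pixels), "distortion" ([k1, k2, p1, p2, k3] as OpenCV has them; the pictures are not rectified), "R" (3x3) and "t" (3): a world point X has camera coordinates R X + t. Camera axes: x right, y down, z forward; pixel columns grow to the right and rows downward; lengths in m; the calibration is good to about 2 mm. A picture is of the moment at which its call begins. There is no depth.
- r.finish_job(): hands the job in, once; it reports no verdict.
The state is a dict: "time_s": time; "joints": joint angles; "joint_velocities": joint speeds; "effort": joint torques, N m; "tcp_pos": TCP position; "ee_rot": TCP orientation; "wrist_force": force on the tool from outside, world axes, zero at the start; "moment": the same for the moment, N m; "gripper_width": opening from 0.0 (shut) to 1.0 (fully open).
Only numpy, scipy, OpenCV 4.12 (cv2) and the standard library are available. Lean on these libraries where they do the work, as an engineer would, in place of code of your own. Each camera call takes 0.05 s, during which the arm holds its last target.

### The job

Open the drawer of the wider of the two small plywood chests. First take away the amber jar in front of it and stand it upright on the bench, well clear of the drawer's way; then press down the steel plate on top of that chest until the catch lets go, and let the drawer spring fully out without hitting the jar. Leave the narrow chest alone.

Things in the scene. Friction and masses are not known exactly. Their poses are not given: they have to be found in the camera images.
- wide: Wide chest, fixed: plywood, 140 mm deep (x), 170 wide (y), 65 high, one drawer. Origin: centre of its underside, on the bench; own -x points out of the drawer front (70 mm before the origin), roughly at the robot. On top a steel press plate 32 (x) by 42 mm (y), centre 20 mm before the origin (own x = -20, y = 0), upper face 78 mm above the bench, 13 mm proud of the chest's top.
- wide_drawer (a joint): How far the wide chest's drawer (front 154 mm wide, no handle) is out, m: 0 shut and caught, 0.07 fully out. The press plate goes straight down 9 mm on a spring (1.6 N, at the bottom 5.6 N) and comes back up. Down 5 mm or more it frees the drawer, which its own spring (5 N when shut) pushes out along the chest's -x in about a second; it stays out.
- narrow: Narrow chest, fixed to the bench to the left or right of the wide one: same make, depth, height, axes and press plate (same size, place and travel), but only 100 mm wide. To be left alone. Origin: centre of its underside.
- jar: Loose amber glass jar, steel cap, upright on the bench 45 to 60 mm (its axis) before the wide drawer's front. 52 mm across, 80 high; straight wall up to 50 mm, then narrowing to the cap (47 across, 16 high). 0.16 to 0.29 kg. Origin: centre of its underside; z its axis. From the robot to the chests' fronts, and 0.45 m either side of the robot's middle line, the bench is otherwise clear.
Things that resemble listed ones, but are neither listed nor needed, are in the scene too. There is more than one size of the jar; the one meant has the size given above. Leave any turquoise look-alike of the wide alone.

How it is judged (in metres and radians):
On the way, in this order (a step that is already met when the one before it is completed fails the run):
1. the jar stands upright on the bench, clear of the wide drawer's way (height (world z) of jar below 0.01 m and angle between jar's own z axis and vertical below 0.17 rad and (y of jar in the frame of wide above 0.1 m or y of jar in the frame of wide below -0.1 m or x of jar in the frame of wide below -0.163 m or x of jar in the frame of wide above 0.07 m)), for 0.2 s.
2. the wide drawer has sprung fully out (value of joint wide_drawer above 0.06 m), for 0.2 s.
At the end, for the whole second after the job is handed in: The drawer of the wide chest is at least 60 of its 70 mm out, and the jar stands at rest on the bench, upright within 10 degrees (value of joint wide_drawer above 0.06 m and height (world z) of jar below 0.01 m and angle between jar's own z axis and vertical below 0.17 rad and linear speed of jar below 0.02 m/s); the robot touches nothing.
It fails at once if the jar is struck or pushed by the wide chest or its drawer (more than 1 N) (contact force between jar and wide above 1 N).
It fails at once if the narrow chest is pressed or pushed (more than 1.5 N) (contact force between any of the fingers, the arm, jar and narrow above 1.5 N).
It also fails if it takes over 43 s, if anything falls off the work surface, if the arm or the gripper's body presses on something with over 40 N, if the wrist force passes 120 N, or if a joint passes its speed limit or range.

## Working session

There is one attempt and no reset: what is moved stays moved. The work goes in short steps, Python scripts to look and compute and a tool call to move; the robot and the scene stay as the last step left them, time stands still between calls to the robot, and variables do not carry over. Pictures are saved under pics/ and viewed, and the job is handed in when it is done.

Besides the shell and the picture viewer there is one more tool, called after "Request:" by a JSON object that holds its "name" and its "arguments". play_rows: Moves the arm, as the interface text tells. Its arguments: {"type":"object","properties":{"deltas":{"type":"array","items":{"type":"number"}}},"required":["deltas"]}

```bash
mkdir -p pics; python3 - <<'E'
from station import r, eyes
import cv2,pickle
d={}
for n in("side","top"):
    c=eyes.capture(n); d[n]=c; cv2.imwrite(f"pics/{n}0.png",c["img"])
    print(n,c["vfov"],c["cx"],c["cy"],c["distortion"],c["R"],c["t"])
pickle.dump(d,open("c0.pkl","wb"))
s=r.sense();print(s["time_s"],s["tcp_pos"],s["ee_rot"],s["gripper_width"])
E
```

```text
side 51.905659514312745 274.81443072637023 210.6959170163071 [0.02268683 0.         0.         0.         0.        ] [[-0.87746673 -0.47915854  0.02142942]
 [-0.29346571  0.50100156 -0.81417155]
 [ 0.37938108 -0.72069725 -0.5802288 ]] [0.44656537 0.20538953 0.63297359]
top 57.74155380018035 280.8150212870073 211.8204458555808 [-0.00785621  0.          0.          0.          0.        ] [[-0.03301591 -0.99945166  0.00251503]
 [-0.97316071  0.0315738  -0.22795029]
 [ 0.22774589 -0.00997351 -0.97366952]] [-0.00971573  0.52011882  0.6524913 ]
0.1 [ 0.24419076 -0.57467079  0.1999582 ] [[ 9.20432994e-01 -8.99691808e-04 -3.90899340e-01]
 [ 3.90900355e-01  1.79513244e-03  9.20431252e-01]
 [-1.26388372e-04 -9.99997984e-01  2.00398897e-03]] 0.9945724466725108
```

View pics/side0.png

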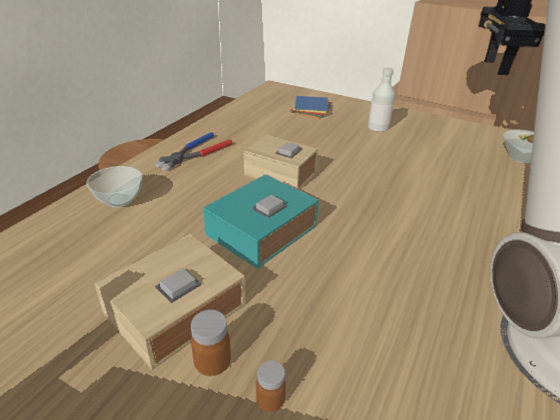

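View pics/top0.png

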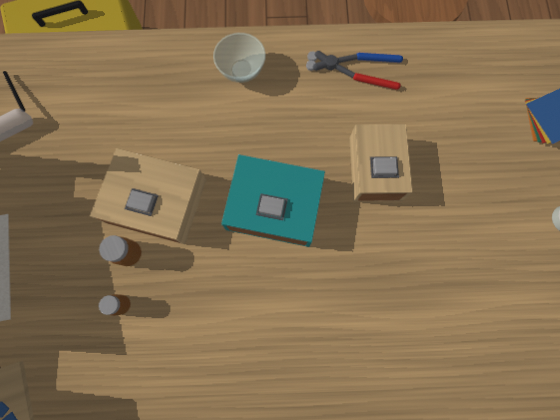

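The wide plywood chest is at about (148,195) in the top view. The jar's cap is at (115,248), with a smaller jar at (113,304). The turquoise look-alike is at (273,200) and the narrow chest at (383,165). I'll zoom in on the crops to get corner pixels.

```bash
python3 - <<'E'
import cv2,pickle
d=pickle.load(open("c0.pkl","rb"))
t=d["top"]["img"][140:330,80:220]; cv2.imwrite("pics/tz.png",cv2.resize(t,None,fx=3.1,fy=3.1,interpolation=cv2.INTER_CUBIC))
t=d["side"]["img"][230:420,90:300]; cv2.imwrite("pics/sz.png",cv2.resize(t,None,fx=3.1,fy=3.1,interpolation=cv2.INTER_CUBIC))
E
```

```text
(no output)
```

View pics/tz.png

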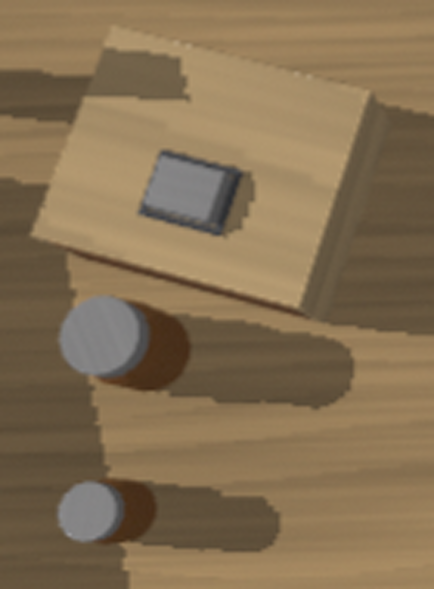

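View pics/sz.png

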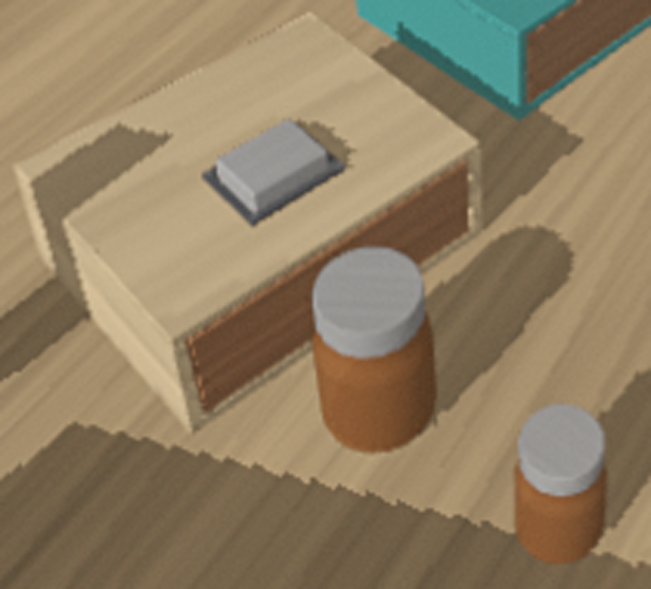

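```bash
cat > h.py <<'E'
import numpy as np,cv2
def K(c):
    h=c["img"].shape[0]; f=h/2/np.tan(np.radians(c["vfov"])/2); return np.array([[f,0,c["cx"]],[0,f,c["cy"]],[0,0,1.]])
def ray(c,px):
    u=cv2.undistortPoints(np.array([[px]],float),K(c),np.array(c["distortion"],float))[0,0]
    R=np.array(c["R"]);return -R.T@np.array(c["t"]), R.T@np.array([u[0],u[1],1])
def onz(c,px,z):
    o,d=ray(c,px); return o+d*(z-o[2])/d[2]
def proj(c,P):
    R=np.array(c["R"],float);return cv2.projectPoints(np.array(P,float).reshape(-1,1,3),cv2.Rodrigues(R)[0],np.array(c["t"],float),K(c),np.array(c["distortion"],float))[0][:,0]
E
python3 - <<'E'
from h import *
import pickle
from scipy.optimize import least_squares
d=pickle.load(open("c0.pkl","rb"));T,S=d["top"],d["side"]
tp=lambda a:np.array(a)/3.1+[80,140]-.3
sp=lambda a:np.array(a)/3.1+[90,230]-.3
# own: backleft(+70,+85), backright(+70,-85), frontright, frontleft
own=np.array([[.07,.085,.065],[.07,-.085,.065],[-.07,-.085,.065],[-.07,.085,.065]])
tc=tp([(110,25),(372,95),(301,308),(32,237)])
sc=sp([(18,170),(312,14),(478,150),(180,340)])
def P(p):
    c,s=np.cos(p[2]),np.sin(p[2]);return own@np.array([[c,s,0],[-s,c,0],[0,0,1]])+[p[0],p[1],0]
x0=np.r_[np.mean([onz(T,q,.065)[:2] for q in tc],0),-.2]
for nm,w in(("both",(1,1)),("top",(1,0)),("side",(0,1))):
    o=least_squares(lambda p:np.r_[w[0]*(proj(T,P(p))-tc).ravel(),w[1]*(proj(S,P(p))-sc).ravel()],x0)
    print(nm,o.x,np.degrees(o.x[2])); print(o.fun.round(1))
    if nm=="both": p=o.x
for nm,a,b in(("jar",(104,336),(368,290)),("small",(90,511),(560,441))):
    for z in(.08,.06): print(nm,z,onz(T,tp(a),z),onz(S,sp(b),z))
j=(onz(T,tp((104,336)),.08)+onz(S,sp((368,290)),.08))/2
c,s=np.cos(p[2]),np.sin(p[2]);dx=j[:2]-p[:2];print("jar in wide",c*dx[0]+s*dx[1],-s*dx[0]+c*dx[1])
print("plate",p[0]-.02*c,p[1]-.02*s, onz(T,tp(np.mean([(163,152),(232,168),(212,222),(142,205)],0)),.078),onz(S,sp(np.mean([(288,122),(328,158),(258,208),(217,168)],0)),.078))
E
```

```text
both [ 0.56209168  0.22761019 -0.28650518] -16.415537828754193
[-0.1  1.3 -0.6 -0.3 -0.5  1.4 -1.1  1.4 -1.  -1.6 -0.  -1.1  1.4 -3.2
 -1.7  0.1]
top [ 0.56394567  0.22662084 -0.2904822 ] -16.643404062109674
[ 0.7  0.3  0.  -1.1 -0.2  0.5 -0.5  0.2 -0.  -0.  -0.  -0.   0.  -0.
 -0.  -0. ]
side [ 0.56008009  0.22908118 -0.28439724] -16.294761440058686
[-0.   0.  -0.   0.  -0.   0.  -0.   0.  -0.8 -0.4  0.2 -0.3  2.  -2.2
 -1.2  1.5]
jar 0.08 [0.45832382 0.27349862 0.08      ] [0.45682789 0.27826505 0.08      ]
jar 0.06 [0.46132392 0.28219799 0.06      ] [0.46783409 0.26527435 0.06      ]
small 0.08 [0.36070135 0.27482918 0.08      ] [0.3524891  0.30090358 0.08      ]
small 0.06 [0.36080419 0.28356803 0.06      ] [0.35880509 0.28893052 0.06      ]
jar in wide -0.11389712840272315 0.01676762433590969
plate 0.5429069348628079 0.23326222417209758 [0.54609944 0.23095609 0.078     ] [0.53934219 0.23870116 0.078     ]
```

```bash
python3 - <<'E'
from h import *
import pickle
d=pickle.load(open("c0.pkl","rb"));T,S=d["top"],d["side"]
print("bottle",onz(S,(380,128),0)); print("bowl",onz(S,(522,158),0),"narrow",onz(T,(383,165),.065),"turq front",onz(T,(225,232),.065),onz(T,(308,243),.065),"left",onz(T,(8,265),0))
E
```

```text
bottle [ 0.489968   -0.60083566  0.        ]
bowl [ 0.11812449 -0.61132306  0.        ] narrow [ 0.60408026 -0.22534575  0.065     ] turq front [0.4836923  0.07691534 0.065     ] [ 0.45841318 -0.07429168  0.065     ] left [0.44332493 0.51421924 0.        ]
```

Request:
{"name": "play_rows", "arguments": {"deltas": [0, 0, -10, 0, 0, 0, 0, -10, 0, 0, 0, 0, -10, 0, 0, 0, 0, -10, 0, 0, 0, 0, -10, 0, 0, 0, 0, 0, 0, 0, 0, 0, 0, 0, 0, 0, 0, 0, 0, 0, 0, 0, 0, 0, 0, 0, 0, 0, 0, 0]}}

```text
time_s: 1.1
tcp_pos: [0.2443, -0.5751, 0.2504]
ee_rot: [[0.92, -0.001, -0.391], [0.391, 0.001, 0.92], [-0.0, -1.0, 0.001]]
wrist_force: [-0.3, -0.3, 0.3]
gripper_width: 0.996
```

Request:
{"name": "play_rows", "arguments": {"deltas": [0, 27, 0, 29, 0, 0, 27, 0, 29, 0, 0, 27, 0, 29, 0, 0, 27, 0, 29, 0, 0, 27, 0, 29, 0, 0, 27, 0, 29, 0, 0, 27, 0, 29, 0, 0, 27, 0, 29, 0, 0, 27, 0, 29, 0, 0, 27, 0, 29, 0]}}

```text
time_s: 2.1
tcp_pos: [0.3797, -0.2012, 0.2511]
ee_rot: [[0.92, 0.001, -0.391], [0.391, -0.0, 0.92], [0.0, -1.0, -0.0]]
wrist_force: [1.1, -0.5, -0.3]
gripper_width: 1.001
```

Request:
{"name": "play_rows", "arguments": {"deltas": [0, 0, 0, 0, 0.138, 0, 0, 0, 0, 0.138, 0, 0, 0, 0, 0.138, 0, 0, 0, 0, 0.138, 0, 0, 0, 0, 0.138, 0, 0, 0, 0, 0, 0, 0, 0, 0, 0, 0, 0, 0, 0, 0, 0, 0, 0, 0, 0, 0, 0, 0, 0, 0]}}

```text
time_s: 3.1
tcp_pos: [0.3795, -0.2027, 0.2509]
ee_rot: [[0.959, -0.0, 0.284], [-0.284, 0.0, 0.959], [-0.0, -1.0, -0.0]]
wrist_force: [-0.0, 0.6, -0.5]
gripper_width: 1.002
```

Request:
{"name": "play_rows", "arguments": {"deltas": [0, -6, 0, 48, 0, 0, -6, 0, 48, 0, 0, -6, 0, 48, 0, 0, -6, 0, 48, 0, 0, -6, 0, 48, 0, 0, -6, 0, 48, 0, 0, -6, 0, 48, 0, 0, -6, 0, 48, 0, 0, -6, 0, 48, 0, 0, -6, 0, 48, 0]}}

```text
time_s: 4.1
tcp_pos: [0.4584, 0.2767, 0.2511]
ee_rot: [[0.959, 0.0, 0.283], [-0.283, 0.0, 0.959], [0.0, -1.0, 0.0]]
wrist_force: [1.0, 0.6, 0.6]
gripper_width: 0.999
```

Request:
{"name": "play_rows", "arguments": {"deltas": [0, 0, 20, 0, 0, 0, 0, 20, 0, 0, 0, 0, 20, 0, 0, 0, 0, 20, 0, 0, 0, 0, 20, 0, 0, 0, 0, 20, 0, 0, 0, 0, 20, 0, 0, 0, 0, 10, 0, 0, 0, 0, 0, 0, 0, 0, 0, 0, 0, 0]}}

```text
time_s: 5.1
tcp_pos: [0.459, 0.2749, 0.1016]
ee_rot: [[0.959, 0.001, 0.284], [-0.284, 0.0, 0.959], [0.001, -1.0, 0.001]]
wrist_force: [0.1, -0.3, 0.6]
gripper_width: 1.002
```

```bash
python3 - <<'E'
from station import r, eyes
from h import *
s=r.sense();p=s["tcp_pos"];print(s["time_s"],p)
im=[]
for n in("side","top"):
    c=eyes.capture(n);g=c["img"].copy()
    a=proj(c,[[.4575,.2755,.08]])[0];b=proj(c,[p])[0]
    cv2.circle(g,tuple(int(v) for v in b),2,(0,255,0),-1)
    im.append(cv2.resize(g[220:420,90:300] if n=="side" else g[130:330,60:270],None,fx=1.9,fy=1.9,interpolation=cv2.INTER_CUBIC))
cv2.imwrite("pics/a.png",np.hstack(im))
E
```

```text
5.1 [0.45895448 0.2749141  0.10156873]
```

View pics/a.png

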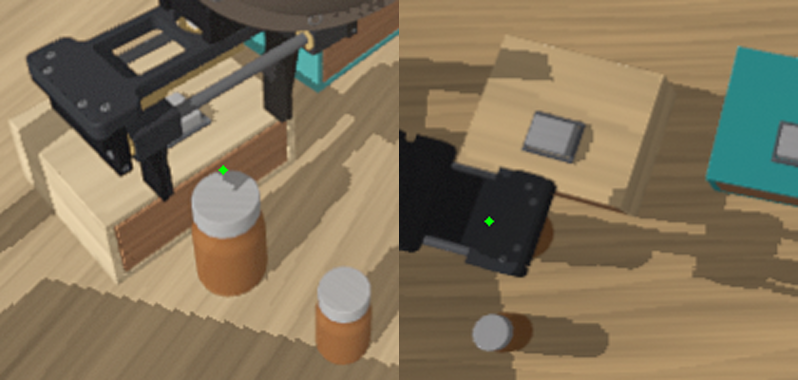

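```bash
python3 - <<'E'
from h import *
import pickle
S=pickle.load(open("c0.pkl","rb"))["side"]
for q in([.4575,.2755,.08],[.459,.275,.08],[.459,.2749,.1016]): print((proj(S,[q])[0]-[90,220])*1.9)
print(onz(S,(90+226.5/1.9,220+200/1.9),.08))
# jar silhouettes: base circle bottom-most
th=np.linspace(0,6.28,60);P=np.c_[.4575+.026*np.cos(th),.2755+.026*np.sin(th),0*th];q=(proj(S,P)-[90,220])*1.9;print(q.min(0),q.max(0))
E
```

```text
[226.56606595 192.98868248]
[225.20065248 191.63035115]
[223.14475881 169.9835383 ]
[0.45401315 0.28041998 0.08      ]
[197.92810907 235.83919993] [268.97030925 296.75260807]
```

Request:
{"name": "play_rows", "arguments": {"deltas": [0, 0, 10, 0, 0, 0, 0, 10, 0, 0, 0, 0, 10, 0, 0, 0, 0, 10, 0, 0, 0, 0, 10, 0, 0, 0, 0, 10, 0, 0, 0, 0, 10, 0, 0, 0, 0, 7, 0, 0, 0, 0, 0, 0, 0, 0, 0, 0, 0, 0]}}

```text
time_s: 6.2
tcp_pos: [0.4586, 0.2747, 0.0239]
ee_rot: [[0.959, 0.0, 0.284], [-0.284, -0.0, 0.959], [0.0, -1.0, -0.0]]
wrist_force: [0.1, -0.3, 0.6]
gripper_width: 0.996
```

Request:
{"name": "play_rows", "arguments": {"deltas": [20, 0, 0, 0, 0, 40, 0, 0, 0, 0, 60, 0, 0, 0, 0, 70, 0, 0, 0, 0, 80, 0, 0, 0, 0, 90, 0, 0, 0, 0, 100, 0, 0, 0, 0, 110, 0, 0, 0, 0, 120, 0, 0, 0, 0, 130, 0, 0, 0, 0]}}

```text
time_s: 7.2
tcp_pos: [0.4591, 0.2754, 0.0244]
ee_rot: [[0.959, 0.002, 0.284], [-0.284, 0.002, 0.959], [0.001, -1.0, 0.002]]
wrist_force: [0.5, 2.5, 1.4]
gripper_width: 0.569
```

Request:
{"name": "play_rows", "arguments": {"deltas": [200, 0, 0, 0, 0, 200, 0, 0, 0, 0, 200, 0, 0, 0, 0, 200, 0, 0, 0, 0, 200, 0, 0, 0, 0, 200, 0, 0, 0, 0, 200, 0, -5, 0, 0, 200, 0, -10, 0, 0, 200, 0, -10, 0, 0, 200, 0, -5, 0, 0]}}

```text
time_s: 8.2
tcp_pos: [0.4584, 0.2742, 0.0549]
ee_rot: [[0.959, 0.0, 0.284], [-0.284, -0.0, 0.959], [0.0, -1.0, 0.0]]
wrist_force: [-0.2, 0.7, -2.2]
gripper_width: 0.573
```

```bash
cat > look.py <<'E'
from station import r, eyes
from h import *
import sys
s=r.sense();print(s["time_s"],s["tcp_pos"],s["gripper_width"],s["wrist_force"])
im=[]
for n in("side","top"):
    c=eyes.capture(n);g=c["img"]; im.append(cv2.resize(g[200:420,90:300] if n=="side" else g[130:350,60:270],None,fx=1.9,fy=1.9,interpolation=cv2.INTER_CUBIC)); cv2.imwrite(f"pics/{sys.argv[1]}_{n}.png",g)
cv2.imwrite(f"pics/{sys.argv[1]}.png",np.hstack(im))
E
python3 look.py b
```

```text
8.2 [0.45835796 0.27424905 0.05492635] 0.5731041935357163 [-0.17512853  0.68883426 -2.23887102]
```

View pics/b.png

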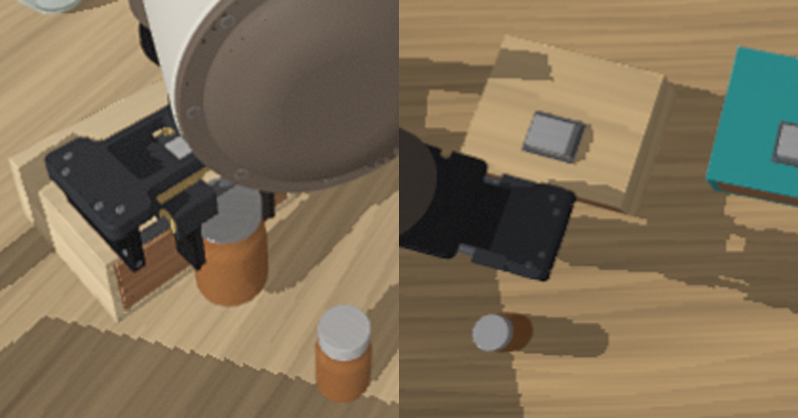

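Request:
{"name": "play_rows", "arguments": {"deltas": [200, -2, 0, -10, 0, 200, -2, 0, -20, 0, 200, -2, 0, -25, 0, 200, -2, 0, -28, 0, 200, -2, 0, -30, 0, 200, 0, 0, -28, 0, 200, 0, 0, -25, 0, 200, 0, 0, -20, 0, 200, 0, 0, -10, 0, 200, 0, 0, 0, 0]}}

```text
time_s: 9.3
tcp_pos: [0.3921, 0.0881, 0.0538]
ee_rot: [[0.958, -0.001, 0.286], [-0.286, -0.001, 0.958], [-0.001, -1.0, -0.001]]
wrist_force: [-0.0, 0.2, -2.1]
gripper_width: 0.567
```

Request:
{"name": "play_rows", "arguments": {"deltas": [200, 0, 5, 0, 0, 200, 0, 5, 0, 0, 200, 0, 5, 0, 0, 200, 0, 5, 0, 0, 200, 0, 3, 0, 0, 200, 0, 2, 0, 0, 200, 0, 2, 0, 0, 200, 0, 1, 0, 0, 200, 0, 1, 0, 0, 200, 0, 0.5, 0, 0]}}

```text
time_s: 10.3
tcp_pos: [0.3931, 0.0895, 0.0245]
ee_rot: [[0.959, 0.0, 0.284], [-0.284, 0.0, 0.959], [0.0, -1.0, 0.0]]
wrist_force: [0.1, -0.2, -2.2]
gripper_width: 0.571
```

```bash
python3 look.py c
```

```text
10.3 [0.39314779 0.08947073 0.02445576] 0.5706750628423701 [ 0.09468569 -0.24532875 -2.22582091]
```

View pics/c_side.png

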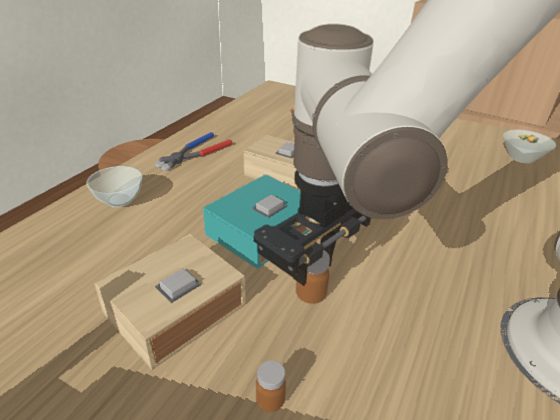

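The jar is held upright at (312,280), just above the bench and clear of both chests. I'll lower it the last millimetre and release it.

Request:
{"name": "play_rows", "arguments": {"deltas": [200, 0, 0.5, 0, 0, 200, 0, 0.5, 0, 0, 200, 0, 0, 0, 0, 110, 0, 0, 0, 0, 90, 0, 0, 0, 0, 60, 0, 0, 0, 0, 30, 0, 0, 0, 0, 0, 0, 0, 0, 0, 0, 0, 0, 0, 0, 0, 0, 0, 0, 0]}}

```text
time_s: 11.4
tcp_pos: [0.3931, 0.0895, 0.0234]
ee_rot: [[0.959, -0.0, 0.284], [-0.284, -0.0, 0.959], [-0.0, -1.0, -0.0]]
wrist_force: [-0.9, 0.0, 0.7]
gripper_width: 0.965
```

Request:
{"name": "play_rows", "arguments": {"deltas": [0, 0, 0, 0, 0, 0, 0, 0, 0, 0, 0, 0, 0, 0, 0, 0, 0, -10, 0, 0, 0, 0, -15, 0, 0, 0, 0, -20, 0, 0, 0, 0, -25, 0, 0, 0, 0, -30, 0, 0, 0, 0, -30, 0, 0, 0, 0, -30, 0, 0]}}

```text
time_s: 12.4
tcp_pos: [0.3928, 0.0893, 0.1847]
ee_rot: [[0.959, -0.0, 0.284], [-0.284, 0.0, 0.959], [-0.0, -1.0, 0.0]]
wrist_force: [0.5, 0.7, -0.2]
gripper_width: 0.999
```

```bash
python3 look.py d
```

```text
12.4 [0.39278165 0.08929458 0.18467935] 0.9991149958632359 [ 0.52308033  0.66777779 -0.16351215]
```

View pics/d_side.png

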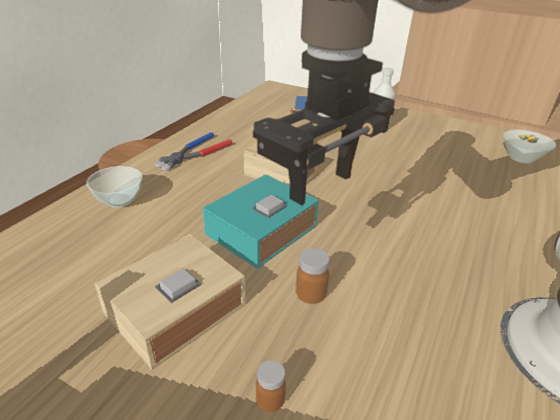

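Request:
{"name": "play_rows", "arguments": {"deltas": [255, 10, 0, 18, 0, 255, 10, 0, 18, 0, 255, 10, 0, 18, 0, 255, 10, 0, 18, 0, 255, 11, 0, 18, 0, 255, 11, 0, 18, 0, 255, 11, 0, 18, 0, 255, 10, 0, 18, 0, 255, 10, 0, 18, 0, 255, 10, 0, 19, 0]}}

```text
time_s: 13.5
tcp_pos: [0.5434, 0.234, 0.1823]
ee_rot: [[0.959, -0.002, 0.284], [-0.284, -0.001, 0.959], [-0.001, -1.0, -0.001]]
wrist_force: [-0.1, -0.0, -0.2]
gripper_width: 0.171
```

Request:
{"name": "play_rows", "arguments": {"deltas": [255, 0, 10, 0, 0, 255, 0, 15, 0, 0, 255, 0, 15, 0, 0, 255, 0, 15, 0, 0, 255, 0, 15, 0, 0, 255, 0, 10, 0, 0, 255, 0, 5, 0, 0, 255, 0, 3, 0, 0, 255, 0, 0, 0, 0, 255, 0, 0, 0, 0]}}

```text
time_s: 14.5
tcp_pos: [0.5436, 0.2339, 0.096]
ee_rot: [[0.959, 0.001, 0.284], [-0.284, 0.001, 0.959], [0.001, -1.0, 0.001]]
wrist_force: [-0.7, 0.5, -0.2]
gripper_width: 0.002
```

```bash
python3 look.py e
```

```text
14.5 [0.5436482  0.23393785 0.09602845] 0.001775169873551574 [-0.7372938   0.4818776  -0.18620306]
```

View pics/e.png

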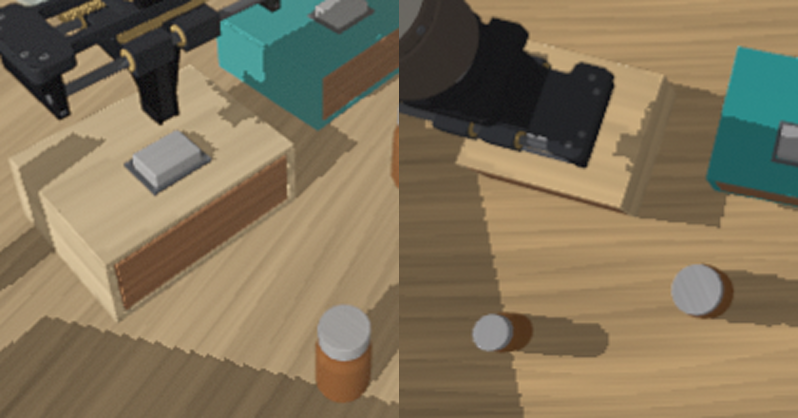

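```bash
python3 - <<'E'
from h import *
import pickle
S=pickle.load(open("c0.pkl","rb"))["side"]
for q in([.5436,.2339,.096],[.5436,.2339,.078],[.543,.233,.078]): print((proj(S,[q])[0]-[90,200])*1.9)
print(onz(S,(90+167/1.9,200+157/1.9),.078),onz(S,(90+160/1.9,200+119/1.9),.096))
g=cv2.imread("pics/e_side.png")[235:300,140:220];cv2.imwrite("pics/f.png",cv2.resize(g,None,fx=9,fy=9,interpolation=cv2.INTER_CUBIC))
for q in([.5436,.2339,.096],[.5436,.2339,.078]): print((proj(S,[q])[0]-[140,235])*9)
E
```

```text
[163.61568348 133.66816755]
[166.22088181 151.03139922]
[167.60591261 150.58009434]
[0.53904534 0.23859695 0.078     ] [0.5563366  0.22256222 0.096     ]
[325.02165858 318.16500416]
[337.36207172 400.41189103]
```

View pics/f.png

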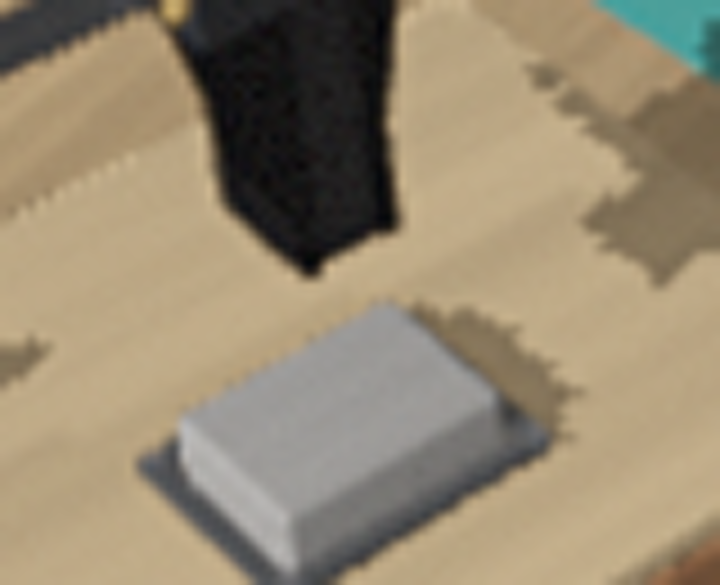

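Request:
{"name": "play_rows", "arguments": {"deltas": [255, 0, 3, 0, 0, 255, 0, 3, 0, 0, 255, 0, 3, 0, 0, 255, 0, 3, 0, 0, 255, 0, 2, 0, 0, 255, 0, 1, 0, 0, 255, 0, 1, 0, 0, 255, 0, 0, 0, 0, 255, 0, 0, 0, 0, 255, 0, 0, 0, 0]}}

```text
time_s: 15.6
tcp_pos: [0.5434, 0.2338, 0.0796]
ee_rot: [[0.959, 0.0, 0.284], [-0.284, 0.0, 0.959], [0.0, -1.0, 0.0]]
wrist_force: [-0.3, 0.7, 0.3]
gripper_width: 0.008
```

```bash
python3 look.py g; python3 - <<'E'
import cv2
g=cv2.imread("pics/g_side.png")[235:300,140:220];cv2.imwrite("pics/g2.png",cv2.resize(g,None,fx=9,fy=9,interpolation=cv2.INTER_CUBIC))
E
```

```text
15.6 [0.54339497 0.23379931 0.07956502] 0.008018968997883555 [-0.27299896  0.72423899  0.29405658]
```

View pics/g2.png

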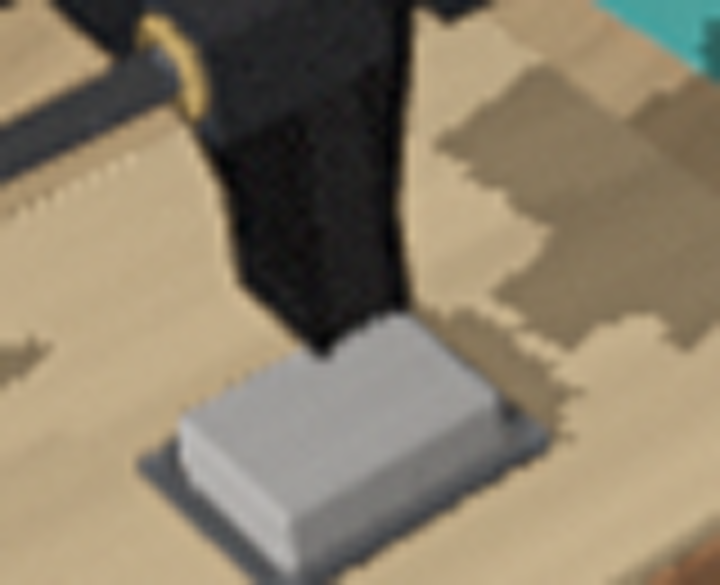

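Request:
{"name": "play_rows", "arguments": {"deltas": [255, 0, 2, 0, 0, 255, 0, 2, 0, 0, 255, 0, 2, 0, 0, 255, 0, 1, 0, 0, 255, 0, 1, 0, 0, 255, 0, 1, 0, 0, 255, 0, 0, 0, 0, 255, 0, 0, 0, 0, 255, 0, 0, 0, 0, 255, 0, 0, 0, 0]}}

```text
time_s: 16.7
tcp_pos: [0.5434, 0.2338, 0.0705]
ee_rot: [[0.959, 0.0, 0.284], [-0.284, 0.0, 0.959], [0.0, -1.0, 0.0]]
wrist_force: [-0.6, -0.6, -0.1]
gripper_width: 0.006
```

```bash
python3 look.py h; python3 - <<'E'
import cv2
g=cv2.imread("pics/h_side.png")[235:300,140:220];cv2.imwrite("pics/h2.png",cv2.resize(g,None,fx=9,fy=9,interpolation=cv2.INTER_CUBIC))
E
```

```text
16.7 [0.54338102 0.23375516 0.0705314 ] 0.0057597005383148705 [-0.6068769  -0.61592835 -0.1243086 ]
```

View pics/h2.png

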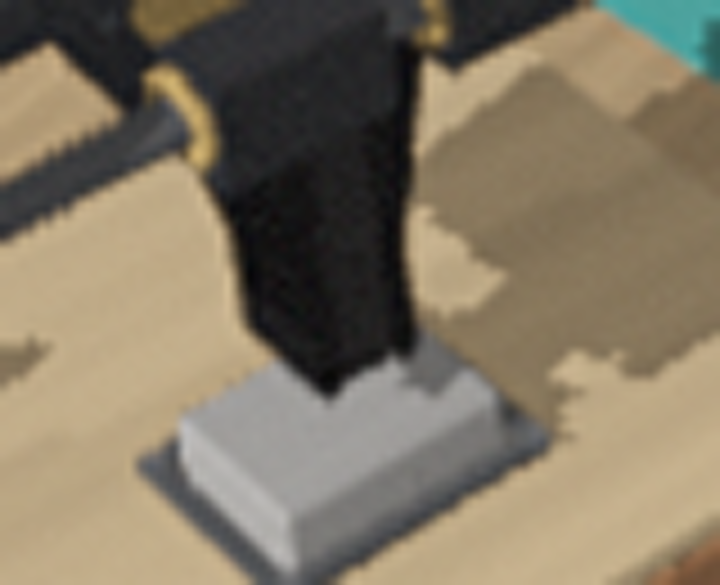

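The fingertips sit higher than the reported TCP: it reads 70.5 mm and there is still no contact. They are still heading for the plate, so I'll continue down.

Request:
{"name": "play_rows", "arguments": {"deltas": [255, 0, 2, 0, 0, 255, 0, 2, 0, 0, 255, 0, 2, 0, 0, 255, 0, 1, 0, 0, 255, 0, 1, 0, 0, 255, 0, 1, 0, 0, 255, 0, 0, 0, 0, 255, 0, 0, 0, 0, 255, 0, 0, 0, 0, 255, 0, 0, 0, 0]}}

```text
time_s: 17.8
tcp_pos: [0.5434, 0.2338, 0.0615]
ee_rot: [[0.959, 0.0, 0.284], [-0.284, 0.0, 0.959], [0.0, -1.0, 0.0]]
wrist_force: [0.4, -0.3, -0.2]
gripper_width: 0.008
```

```bash
python3 look.py i; python3 - <<'E'
import cv2
g=cv2.imread("pics/i_side.png")[235:300,140:220];cv2.imwrite("pics/i2.png",cv2.resize(g,None,fx=9,fy=9,interpolation=cv2.INTER_CUBIC))
E
```

```text
17.8 [0.5433866  0.23376318 0.06152089] 0.008209288247408344 [ 0.43982117 -0.32034348 -0.22447109]
```

View pics/i2.png

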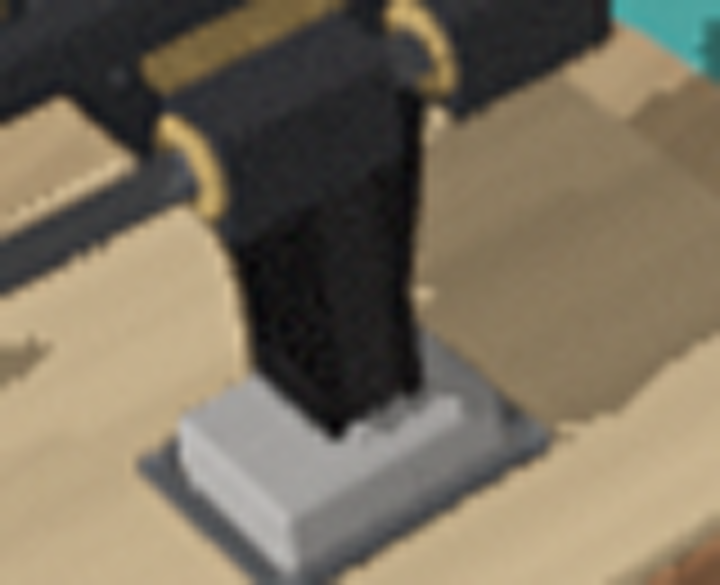

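Request:
{"name": "play_rows", "arguments": {"deltas": [255, 0, 1, 0, 0, 255, 0, 1, 0, 0, 255, 0, 1, 0, 0, 255, 0, 1, 0, 0, 255, 0, 1, 0, 0, 255, 0, 1, 0, 0, 255, 0, 1, 0, 0, 255, 0, 0, 0, 0, 255, 0, 0, 0, 0, 255, 0, 0, 0, 0]}}

```text
time_s: 18.9
tcp_pos: [0.5434, 0.2338, 0.0548]
ee_rot: [[0.959, 0.0, 0.284], [-0.284, 0.0, 0.959], [0.0, -1.0, 0.0]]
wrist_force: [-1.8, -0.6, 5.9]
gripper_width: 0.003
```

```bash
python3 look.py j
```

```text
18.9 [0.5433861  0.23378602 0.05481763] 0.0033917107199569626 [-1.79079342 -0.5756417   5.85814018]
```

View pics/j.png

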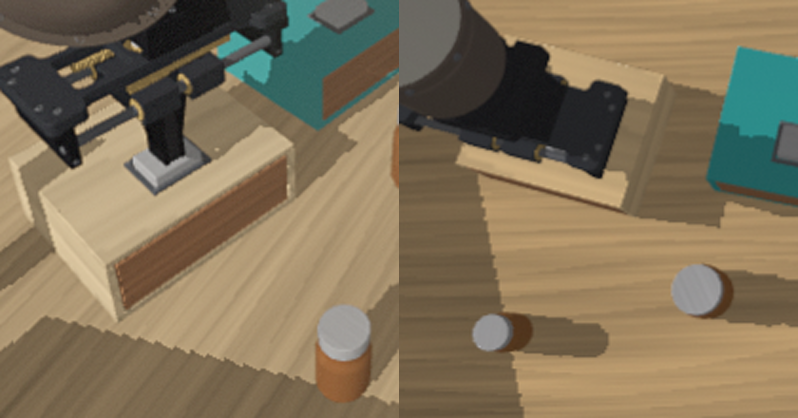

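Request:
{"name": "play_rows", "arguments": {"deltas": [255, 0, 1, 0, 0, 255, 0, 1, 0, 0, 255, 0, 0, 0, 0, 255, 0, 0, 0, 0, 255, 0, 0, 0, 0, 255, 0, 0, 0, 0, 255, 0, 0, 0, 0, 255, 0, 0, 0, 0, 255, 0, 0, 0, 0, 255, 0, 0, 0, 0]}}

```text
time_s: 20.0
tcp_pos: [0.5434, 0.2337, 0.0525]
ee_rot: [[0.959, 0.0, 0.284], [-0.284, 0.0, 0.959], [0.0, -1.0, 0.0]]
wrist_force: [-0.2, -0.3, 3.4]
gripper_width: 0.005
```

```bash
python3 look.py k
```

```text
20.0 [0.54342569 0.23374292 0.05248756] 0.005211355679934648 [-0.2404003  -0.30519104  3.42077798]
```

View pics/k.png

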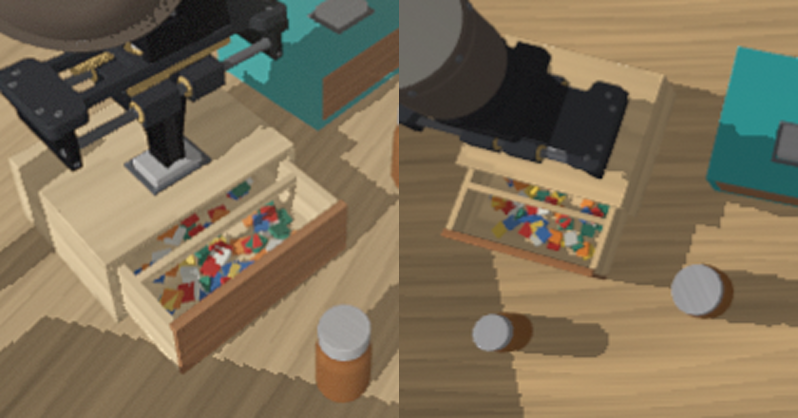

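The drawer is out: in the side crop its front runs from about (175,370) to (345,205). The jar hasn't been touched. I'll retreat straight up.

Request:
{"name": "play_rows", "arguments": {"deltas": [255, 0, -3, 0, 0, 255, 0, -5, 0, 0, 255, 0, -10, 0, 0, 255, 0, -15, 0, 0, 255, 0, -20, 0, 0, 255, 0, -20, 0, 0, 255, 0, -20, 0, 0, 255, 0, -20, 0, 0, 255, 0, -10, 0, 0, 255, 0, 0, 0, 0]}}

```text
time_s: 21.1
tcp_pos: [0.5439, 0.2343, 0.1772]
ee_rot: [[0.959, 0.003, 0.284], [-0.284, 0.002, 0.959], [0.002, -1.0, 0.003]]
wrist_force: [0.1, -1.4, -0.1]
gripper_width: 0.002
```

Request:
{"name": "play_rows", "arguments": {"deltas": [255, 0, 0, 0, 0, 255, 0, 0, 0, 0, 255, 0, 0, 0, 0, 255, 0, 0, 0, 0, 255, 0, 0, 0, 0, 255, 0, 0, 0, 0, 255, 0, 0, 0, 0, 255, 0, 0, 0, 0, 255, 0, 0, 0, 0, 255, 0, 0, 0, 0]}}

```text
time_s: 22.1
tcp_pos: [0.5433, 0.2337, 0.1755]
ee_rot: [[0.959, 0.0, 0.284], [-0.284, -0.0, 0.959], [0.0, -1.0, -0.0]]
wrist_force: [-0.1, -0.4, 0.1]
gripper_width: -0.001
```

```bash
python3 look.py l; python3 - <<'E'
from h import *
import pickle
d=pickle.load(open("c0.pkl","rb"));S,T=d["side"],d["top"]
g=cv2.imread("pics/l_side.png");p=[.562,.2276,-.2865];c,s=np.cos(p[2]),np.sin(p[2])
for x in(-.07,-.13,-.14):
    q=proj(S,[[p[0]+c*x-s*y,p[1]+s*x+c*y,0.006] for y in(.077,-.077)]);cv2.line(g,tuple(map(int,q[0])),tuple(map(int,q[1])),(0,255,0) if x==-.14 else (255,0,255),1)
g=g[200:420,90:340];cv2.imwrite("pics/l3.png",cv2.resize(g,None,fx=2.6,fy=2.6))
E
```

```text
22.1 [0.5433246  0.23372216 0.17546767] -0.0007525940070182201 [-0.14441535 -0.3924374   0.11758525]
```

View pics/l3.png

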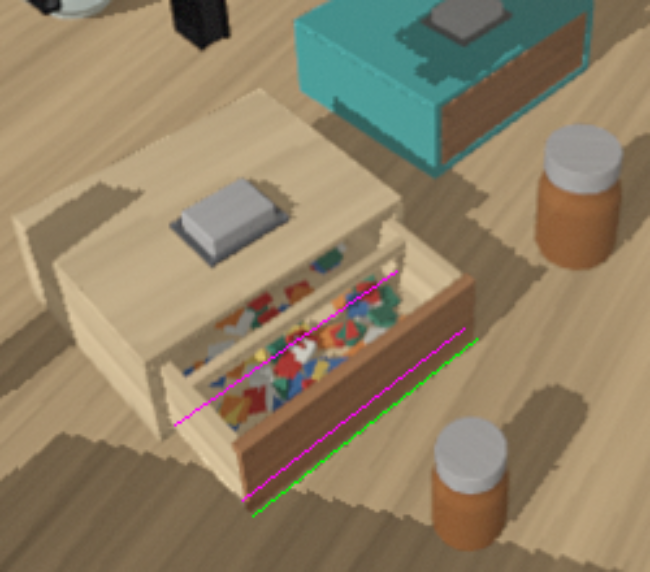

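The drawer's lower edge lies by the green 70 mm line and past the magenta 60 mm line. The jar is upright at (578,200), and the arm is clear of everything.

```bash
python3 -c "
from station import r
print(r.finish_job())"
```

```text
the job is handed in; nothing more can be done
None
```

The wide chest's drawer is open and the job is handed in at about 22 s of the 43 s allowed. `finish_job` gave no verdict.

- **Jar:** I gripped it across its wall, lifted it about 30 mm and stood it upright near (0.393, 0.089). That is about 0.18 m to the right of the wide chest's centre line, well past the 0.1 m limit.
- **Drawer:** I pressed the plate with closed fingers. It reached about 5.9 N, and 2 mm more travel let the drawer spring out without touching the jar. I then retreated straight up.
- **Last checks:** In the last side picture the drawer front lies near the 70 mm line and past the 60 mm one. The jar is upright, the wrist force is within noise of zero, and the narrow and turquoise chests were not touched.
- **What disagreed:** The fingertips looked, and acted, about 16 mm higher than the reported tool position. Contact with the 78 mm plate came somewhere between readings of 61.5 and 55 mm. The jar also measured about 49.5 mm between the fingers instead of 52, which fits a grip on its narrowing shoulder. It still held and placed cleanly.

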